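# Clear the pan handle and tip the tea caddy's flap open

## Robot

A 6-joint arm with a two-finger parallel gripper is mounted at the origin on the work surface. World frame = base frame: x ahead of the robot, y to its left, z up, the work surface at z = 0. Lengths are in mm, angles in rad, forces in N, time in s.
With the tool pointing down it reaches from about 400 to 925 mm from the base axis. Payload 3.4 kg.
Tool frame: the origin (TCP) lies at the centre of the arm's flange, where the gripper is bolted on; the fingertips stand 173 mm ahead of it and the grasp point (between the pads) lies 155 mm ahead of it (env.hold_point_z is the distance from the TCP to the grasp point, in mm); z points along the fingers, x is the direction in which the jaws open and shut, and the axes are right-handed (so a half turn about z gives the same grasp; the last joint's range is limited). The gripper opens to 85 mm and grips with 20 to 120 N. Pads are 22 mm wide; open, the fingers measure 114 mm over their backs; the gripper's body (76 mm by 85 mm) begins 54 mm behind the grasp point. The pads swing forward as they close: fully open they stand 13 mm farther back than shut.
Start: joints at [-1.185, 0.307, 1.506, -0, 1.328, -0.073], TCP at [255.146, -515.299, 404.705] pointing down, gripper open.
Joint ranges: [-3.12, 3.12], [-1.05, 2.28], [0.14, 2.33], [-1.42, 4.57], [0.1, 2.73], [-2.68, 2.68]. Speed limits (rad/s): [2.57, 2.57, 3.14, 3.14, 3.14, 3.14].

## Interface

Orientations are given as a unit quaternion [x, y, z, w].
In Python, from workcell import monitor, optics, env, nets gives the robot as it stands. The module is installed in compiled form; this text tells all that it offers.
- The arm moves only by the tool carry_out, never from a script. Its argument "increments" is a list of rows, each an object with "fingers": the finger opening in cm, from 0 to 8.54; "translation": the shift along the tool's x, y, z in cm, a list of three; "twist": the turn about the tool's z in rad. A call has 1 to 10 rows; each row is the pose to reach, as a shift and turn from the pose commanded when the call began, along the tool's axes at that moment; what a row does not reach only later rows make up. A row lasts 1/12 s, in which the tool goes at most 41.7 mm and 7.16 degrees, less where a joint would pass 70% of its speed; a pose out of reach is approached as far as the arm can. A call with a gripper value outside its range is refused whole. The fingers move at their own pace and stop on an object; "newtons" is the grip in N (left out, the last holds). Time passes only in rows, so rows that repeat a pose let the fingers close. It gives the time, the measured TCP pose, the force and the opening at its end, in the units of the state.
- monitor.get_state(): the state, without advancing time (a new reading comes with each control period).
- optics.read_camera(name): name is "scene" or "top" or "wrist"; returns the picture (400x640x3 uint8, red, green, blue); there is no depth.
- optics.get_calibration(name): a dict with "intrinsics" (3x3 intrinsics, pixels), "k1" (the pictures are not rectified: a ray, as slopes to the right and down, at radius r is drawn at 1 + k1 r^2 times it, then the intrinsics apply), "origin" and "attitude" of the camera in the world; the wrist camera has in their place "tool_from_camera" (4x4, takes a point from camera to tool coordinates, whose origin is the TCP and whose axes are the tool frame's). Camera axes: x right, y down, z forward; pixel columns grow to the right and rows downward; lengths in mm; the calibration is good to about 2 mm. A picture is of the moment at which its call begins: read the wrist's pose just before it. get_calibration takes no time and is no camera call.
- env.sign_off(): hands the job in, once; it reports no verdict.
Trained networks look in the newest picture that a camera, given by its name, has taken for a name from the list of things; names that differ only in an ending like _2 or _b are one class to them, and where a whole thing is asked for, a point or a joint stands for the part that bears it (a point fixed in the world has none). Each returns a list of dicts, best first, with "p" (0 to 1); they miss things now and then, are a little off and sometimes report something else, mostly with a low value. They report only what shows in the picture. A call takes as long as a camera call. They do not tell look-alikes from the thing itself.
- nets.find_in(name, camera): "extent" ([left, top, width, height] in pixels, round what is visible of it).
- nets.trace(name, camera): "mask" (400x640 bool, what is visible of it) and "extent" ([left, top, width, height] in pixels, round what is visible of it).
The state is a dict: "time_s": time; "qpos": joint angles; "joint_velocities": joint speeds; "effort": joint torques, N m; "tcp_pos": TCP position; "tcp_rot": TCP orientation; "wrist_force": force on the tool from outside, world axes, zero at the start; "ft_torque": the same for the moment, N m; "finger_gap": opening from 0.0 (shut) to 1.0 (fully open).
Only numpy, scipy, OpenCV 4.12 (cv2) and the standard library are available. Lean on these libraries where they do the work, as an engineer would, in place of code of your own. Each camera call takes 0.05 s, during which the arm holds its last target.

## Task

The milk pan's handle sticks out over the blue tea caddy, and the caddy has to stand open for tea. With the fingertips, first push the pan's handle aside until no part of it is above the caddy, then push the caddy's counterweighted flap up by its front lip, past its balance point, so that it lies back and stays open by itself when you move away. Push gently, grip and lift nothing, keep the pan and the caddy standing flat with the caddy staying where it is, and leave the other crockery alone.

Things in the scene. Friction and masses are not known exactly. Their poses are not given: they have to be found in the camera images.
- caddy: Loose blue plastic tea caddy, 0.85 kg: an open tub 172 mm along its own x, 140 mm along y, 85 mm tall (101 mm with the flap shut), tea-bag envelopes inside. Origin: centre of its underside, z up; its front, with the flap's lip, faces its own -x, roughly towards the robot.
- flap (a joint): Flap angle, rad: 0 shut, 1.83 open, lying back on its stop. It turns on point flap_hinge (pin along the caddy's y). 140 mm wide; panel 131 mm forward of the pin, then the lip; a weighted heel 34 mm behind it dips into the tub. 0.27 kg; 0.3 N up at the lip lifts it. It balances near 1.05: released below it falls shut, above it sinks to its stop in 1 to 3 s (damped) and stays.
- flap_lip (a point): Middle of the lower front edge of the flap's lip; moves with the flap. The lip is a tongue 50 mm wide along the caddy's y, 5 mm thick, jutting 26 mm beyond the tub's front wall. Shut, this point is 112 mm in front of the caddy's origin, 157 mm in front of the hinge, 96 mm above the shelf, with free space below it down to the shelf.
- flap_hinge (a point): Middle of the flap's hinge pin, fixed in the caddy: 45 mm behind the caddy's origin (its +x) and 85 mm above its underside.
- pan: Loose stainless milk pan, 0.45 kg, 132 mm wide, 85 mm tall, on the caddy's left (+y). Origin: centre of its underside. Its handle runs along its own -y and up: steel neck to 115 mm from the axis at 124 mm height, then a straight black grip 18 mm thick. It starts 15 to 40 mm above the flap. Pushed sideways near the end (1 to 2 N) the pan turns and slides on the shelf.
- pan_tip (a point): Free end of the pan's handle, on its centre line: 215 mm from the pan's axis along the pan's -y, 147 mm above its underside.
- pan_mid (a point): Point on the handle's centre line, 150 mm from the pan's axis along the pan's -y, 132 mm above its underside.
- teapot: Bystander: green ceramic teapot with lid, body 152 mm across and 140 mm tall, spout along its own +x (to 133 mm), loop handle along -x (to 123 mm). Origin: centre of its underside.
- saucer: Bystander: steel saucer, 140 mm across, 16 mm tall, lying flat. Origin: centre of its underside.
- cup_a: Bystander: glass tea cup without handle, 74 mm across, 78 mm tall. Origin: centre of its underside.
- cup_b: Bystander: second glass tea cup, like the first. Origin: centre of its underside.
- honey: Bystander: amber jar with a brass cap, 66 mm across, 100 mm tall. Origin: centre of its underside.
- sugar: Bystander: white lidded sugar bowl, 88 mm across, 86 mm tall. Origin: centre of its underside.
Things that resemble listed ones, but are neither listed nor needed, are in the scene too. Of the things that look like the caddy, the larger one is meant.

How it is judged:
By the outcome, as a careful person would: the job done as asked, in the order asked, and still so for the second after the job is handed in, with the robot touching nothing.
It also fails if it takes over 64 s, if anything falls off the work surface, if the arm or the gripper's body presses on something with over 40 N, if the wrist force passes 120 N, or if a joint passes its speed limit or range.

## Working session

There is one attempt and no reset: what is moved stays moved. The work goes in short steps, Python scripts to look and compute and a tool call to move; the robot and the scene stay as the last step left them, time stands still between calls to the robot, and variables do not carry over. Pictures are saved under pics/ and viewed, and the job is handed in when it is done.

Besides the shell and the picture viewer there is one more tool, called after ">>>" as name([rows], argument=value, ...), one row to a line, values as JSON. carry_out: Moves the arm, as the interface text tells. Its arguments: {"type":"object","properties":{"increments":{"type":"array","items":{"type":"object","properties":{"fingers":{"type":"number"},"translation":{"type":"array","items":{"type":"number"}},"twist":{"type":"number"}}}},"newtons":{"type":"number"}},"required":["increments"]}

```bash
mkdir -p pics; cat > h.py <<'E'
import numpy as np, cv2
from workcell import monitor, optics, env, nets
def save(n,img): cv2.imwrite('pics/'+n+'.png',cv2.cvtColor(img,cv2.COLOR_RGB2BGR))
E
python3 - <<'E'
from h import *
for c in ['scene','top']:
    save(c+'0',optics.read_camera(c)); print(c,optics.get_calibration(c))
print(optics.get_calibration('wrist'))
print(monitor.get_state())
E
```

```text
scene {'intrinsics': array([[368.88433588,   0.        , 326.52884922],
       [  0.        , 368.88433588, 193.50831055],
       [  0.        ,   0.        ,   1.        ]]), 'k1': -0.07981552802446105, 'origin': array([1349.78041683,  243.49421281,  796.09080494]), 'attitude': array([ 0.53217752,  0.73528996, -0.33710003, -0.24999867])}
top {'intrinsics': array([[476.57297161,   0.        , 316.78708572],
       [  0.        , 476.57297161, 192.76058759],
       [  0.        ,   0.        ,   1.        ]]), 'k1': -0.1448738424189817, 'origin': array([ 486.57319616,   12.1528196 , 1531.96568779]), 'attitude': array([-0.70159322,  0.7113496 , -0.03687953,  0.01971283])}
{'intrinsics': array([[286.46787803,   0.        , 324.65266857],
       [  0.        , 286.46787803, 194.0065729 ],
       [  0.        ,   0.        ,   1.        ]]), 'k1': -0.015364420730269317, 'tool_from_camera': array([[ 9.99999971e-01,  2.35348462e-04, -4.92317333e-05,
        -4.25666719e-01],
       [-2.07101465e-04,  9.47108648e-01,  3.20913018e-01,
        -8.22059247e+01],
       [ 1.22154186e-04, -3.20912999e-01,  9.47108670e-01,
         2.98972132e+01],
       [ 0.00000000e+00,  0.00000000e+00,  0.00000000e+00,
         1.00000000e+00]])}
{'time_s': 0.1, 'qpos': array([-1.18454495e+00,  3.07510281e-01,  1.50755110e+00,  1.05092920e-05,
        1.32842185e+00, -7.35137864e-02]), 'joint_velocities': array([-0.00049674, -0.00083816, -0.00316226, -0.00019626, -0.00120758,
       -0.00072453]), 'effort': array([ 7.78970152e-04, -4.58526742e+01, -2.52608514e+01, -1.37599582e-04,
        5.48631666e-03,  1.83998139e-06]), 'tcp_pos': array([ 255.0042969 , -515.01445773,  403.86278524]), 'tcp_rot': array([ 8.49627599e-01, -5.27382262e-01, -7.61359294e-04, -5.60294251e-04]), 'wrist_force': array([-0.33572936, -0.17039744, -0.3463194 ]), 'ft_torque': array([0.0080311 , 0.01537177, 0.0316052 ]), 'finger_gap': 1.0022562555329737}
```

View pics/scene0.png

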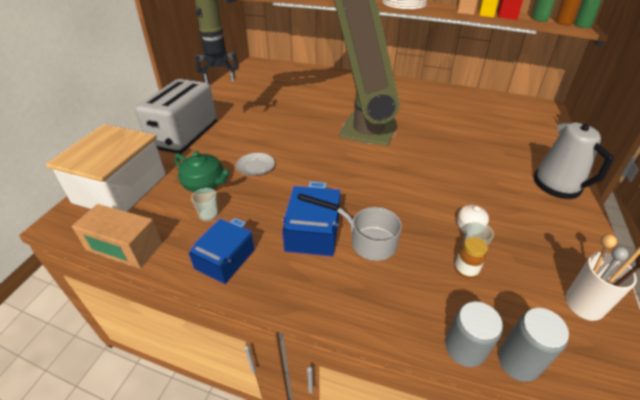

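View pics/top0.png

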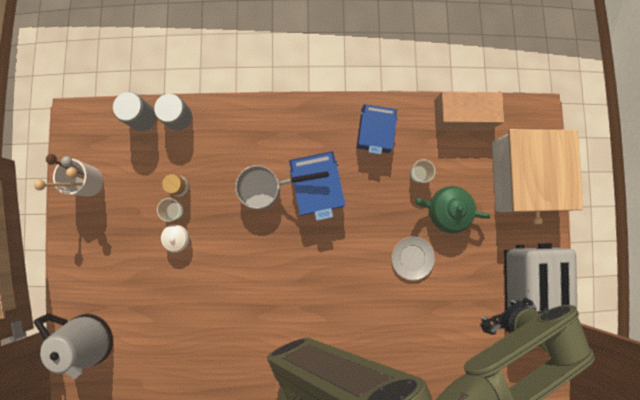

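```bash
cat >> h.py <<'E'
from scipy.spatial.transform import Rotation as R
def cam(n):
    c=optics.get_calibration(n)
    if n=='wrist':
        s=monitor.get_state(); Rt=R.from_quat(s['tcp_rot']).as_matrix(); T=c['tool_from_camera']
        return c['intrinsics'],c['k1'],Rt@T[:3,3]+s['tcp_pos'],Rt@T[:3,:3]
    return c['intrinsics'],c['k1'],c['origin'],R.from_quat(c['attitude']).as_matrix()
def proj(C,P):
    K,k,o,A=C; q=(np.atleast_2d(P)-o)@A; s=q[:,:2]/q[:,2:]; r2=(s**2).sum(1,keepdims=True)
    s=s*(1+k*r2); return s*[K[0,0],K[1,1]]+[K[0,2],K[1,2]]
def ray(C,uv):
    K,k,o,A=C; d=(np.array(uv,float)-[K[0,2],K[1,2]])/[K[0,0],K[1,1]]; s=d.copy()
    for _ in range(20): s=d/(1+k*(s@s))
    return o,A@np.array([s[0],s[1],1])
def atz(C,uv,z):
    o,d=ray(C,uv); return o+d*(z-o[2])/d[2]
def crop(n,img,x,y,w,h,f):
    save(n,cv2.resize(img[y:y+h,x:x+w],None,fx=f,fy=f,interpolation=cv2.INTER_CUBIC))
E
python3 - <<'E'
from h import *
i=cv2.cvtColor(cv2.imread('pics/top0.png'),cv2.COLOR_BGR2RGB); crop('top0c',i,230,130,140,100,5)
i=cv2.cvtColor(cv2.imread('pics/scene0.png'),cv2.COLOR_BGR2RGB); crop('scene0c',i,270,170,140,100,5)
C=cam('top')
for n,uv,z in [('tip',(328,176),147),('pan rim',(259,187),85),('lip',(323,214),100),('cad',(317,183),101)]: print(n,atz(C,uv,z).round())
E
```

```text
tip [646. -56. 147.]
pan rim [622. 152.  85.]
lip [537. -41. 100.]
cad [631. -25. 101.]
```

View pics/top0c.png

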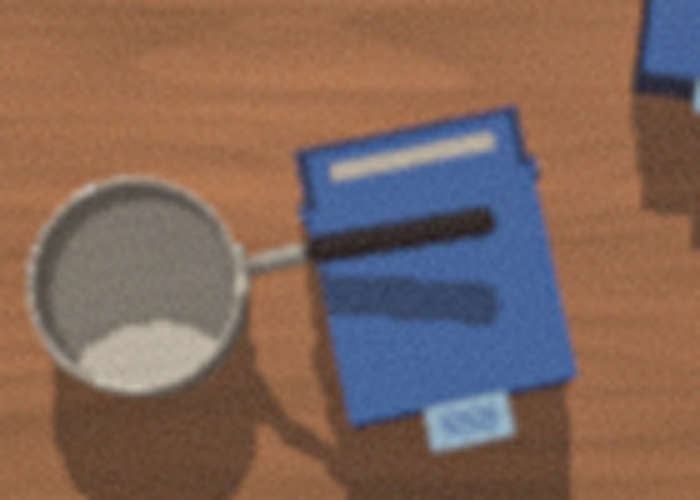

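View pics/scene0c.png

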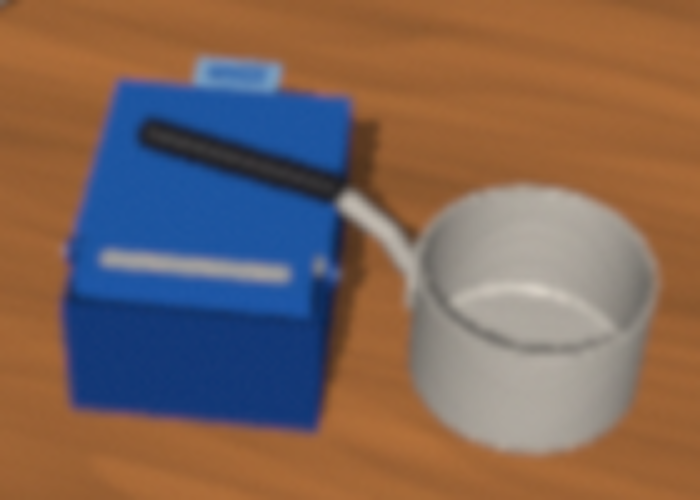

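```bash
python3 - <<'E'
from h import *
C=cam('top'); S=cam('scene')
from scipy.optimize import least_squares
# caddy
loc=np.array([[-112,0,96],[-86,70,101],[-86,-70,101],[86,70,90],[86,-70,90]])
top=np.array([[470,448],[352,425],[575,377],[298,152],[517,108]])/5+[230,130]
locS=np.array([[86,-70,0],[86,70,0]]); sc=np.array([[72,407],[317,430]])/5+[270,170]
def P(p,l): c,s=np.cos(p[2]),np.sin(p[2]); return l@np.array([[c,s,0],[-s,c,0],[0,0,1]])+[p[0],p[1],0]
f=lambda p:np.r_[(proj(C,P(p,loc))-top).ravel(),(proj(S,P(p,locS))-sc).ravel()]
r=least_squares(f,[620,-25,0.2]);cad=r.x;print('cad',cad,r.fun.round(1))
lp=np.array([[0,-215,147],[0,-115,124]])
o1=np.array([[492,221],[312,248]])/5+[230,130]; o2=np.array([[148,130],[342,190]])/5+[270,170]
th=np.linspace(0,2*np.pi,100)
rim=np.c_[66*np.cos(th),66*np.sin(th),0*th+85]
def g(p):
    c=proj(C,P(p,rim)); cc=[c[:,0].min()+c[:,0].max(),c[:,1].min()+c[:,1].max()]
    return np.r_[(proj(C,P(p,lp))-o1).ravel(),(proj(S,P(p,lp))-o2).ravel(),np.array(cc)/2-np.array([137,285])/5-[230,130]]
r=least_squares(g,[622,152,0]);pan=r.x;print('pan',pan,r.fun.round(1))
print('lip',P(cad,np.array([[-112,0,96],[-112,25,96],[-112,-25,96],[45,0,85]])).round(1))
print('tip',P(pan,np.array([[0,-215,147],[0,-150,132]])).round(1))
for n,z in [('teapot',70),('saucer',10),('cup_a',78),('honey',100),('sugar',86)]:
    for d in nets.find_in(n,'top')[:3]:
        e=d['extent']; print(n,round(d['p'],2),atz(C,(e[0]+e[2]/2,e[1]+e[3]/2),z).round())
E
```

```text
cad [ 6.32324715e+02 -2.39446811e+01  1.90542972e-01] [ 0.3 -0.7 -0.6  0.1  0.3  0.2 -1.1 -0.4 -0.1 -0.7 -0.4 -1.3 -0.1 -0.9]
pan [6.23378759e+02 1.60899550e+02 1.38830465e-01] [-1.8 -0.5  0.7  0.   0.3 -0.4 -2.1 -1.5 -1.3 -0.2]
lip [[522.4 -45.2  96. ]
 [517.6 -20.6  96. ]
 [527.1 -69.7  96. ]
 [676.5 -15.4  85. ]]
tip [[653.1 -52.  147. ]
 [644.1  12.3 132. ]]
teapot 0.81 [ 544. -446.   70.]
saucer 0.7 [ 394. -332.   10.]
saucer 0.68 [635. -32.  10.]
cup_a 0.88 [551. 421.  78.]
cup_a 0.66 [ 670. -354.   78.]
cup_a 0.26 [628. -28.  78.]
honey 0.94 [620. 403. 100.]
honey 0.28 [618. -29. 100.]
honey 0.27 [620.  84. 100.]
sugar 0.94 [472. 406.  86.]
```

```bash
cat >> h.py <<'E'
def plan(x,y,z,psi):
    s=monitor.get_state(); Rt=R.from_quat(s['tcp_rot']).as_matrix()
    t=Rt.T@(np.array([x,y,z])-s['tcp_pos'])/10
    p0=np.arctan2(Rt[1,0],Rt[0,0]); d=(psi-p0+np.pi)%(2*np.pi)-np.pi
    print('trans cm',t.round(2),'twist',round(-d,3),'psi0',round(p0,3))
E
python3 -c "
from h import *
plan(601,-44,360,1.71)
C=cam('top'); print(atz(C,(320,96),0))"
```

```text
trans cm [-26.88 -51.91   4.46] twist -2.821 psi0 -1.111
[929.43391059 -41.31931743   0.        ]
```

>>> carry_out([
  {"fingers": 0, "translation": [-26.9, -51.9, 4.4], "twist": -2.82},
  {"fingers": 0, "translation": [-26.9, -51.9, 4.4], "twist": -2.82},
  {"fingers": 0, "translation": [-26.9, -51.9, 4.4], "twist": -2.82},
  {"fingers": 0, "translation": [-26.9, -51.9, 4.4], "twist": -2.82},
  {"fingers": 0, "translation": [-26.9, -51.9, 4.4], "twist": -2.82},
  {"fingers": 0, "translation": [-26.9, -51.9, 4.4], "twist": -2.82},
  {"fingers": 0, "translation": [-26.9, -51.9, 4.4], "twist": -2.82},
  {"fingers": 0, "translation": [-26.9, -51.9, 4.4], "twist": -2.82},
  {"fingers": 0, "translation": [-26.9, -51.9, 4.4], "twist": -2.82},
  {"fingers": 0, "translation": [-26.9, -51.9, 4.4], "twist": -2.82},
])

```text
time_s: 1.18
tcp_pos: [501.7, -178.4, 373.5]
tcp_rot: [0.997, 0.073, 0.0, 0.0]
wrist_force: [1.3, -1.0, 0.9]
finger_gap: -0.001
```

```bash
python3 -c "
from h import *
plan(601,-44,360,1.71)"
```

```text
trans cm [ 11.77 -11.86   1.36] twist -1.565 psi0 0.145
```

>>> carry_out([
  {"fingers": 0, "translation": [11.8, -11.8, 1.3], "twist": -1.56},
  {"fingers": 0, "translation": [11.8, -11.8, 1.3], "twist": -1.56},
  {"fingers": 0, "translation": [11.8, -11.8, 1.3], "twist": -1.56},
  {"fingers": 0, "translation": [11.8, -11.8, 1.3], "twist": -1.56},
  {"fingers": 0, "translation": [11.8, -11.8, 1.3], "twist": -1.56},
  {"fingers": 0, "translation": [11.8, -11.8, 1.3], "twist": -1.56},
  {"fingers": 0, "translation": [11.8, -11.8, 1.3], "twist": -1.56},
  {"fingers": 0, "translation": [11.8, -11.8, 1.3], "twist": -1.56},
  {"fingers": 0, "translation": [11.8, -11.8, 1.3], "twist": -1.56},
  {"fingers": 0, "translation": [11.8, -11.8, 1.3], "twist": -1.56},
])

```text
time_s: 2.02
tcp_pos: [601.5, -46.9, 360.3]
tcp_rot: [0.766, 0.643, -0.0, -0.0]
wrist_force: [0.3, 0.2, 0.0]
finger_gap: -0.001
```

```bash
python3 -c "
from h import *
plan(601,-44,320,1.71)"
```

```text
trans cm [ 0.27 -0.09  4.03] twist -0.314 psi0 1.396
```

>>> carry_out([
  {"fingers": 0, "translation": [0.2, -0.1, 4.0], "twist": -0.31},
  {"fingers": 0, "translation": [0.2, -0.1, 4.0], "twist": -0.31},
  {"fingers": 0, "translation": [0.2, -0.1, 4.0], "twist": -0.31},
  {"fingers": 0, "translation": [0.2, -0.1, 4.0], "twist": -0.31},
])

```text
time_s: 2.35
tcp_pos: [600.6, -44.8, 319.6]
tcp_rot: [0.66, 0.751, -0.0, -0.001]
wrist_force: [0.6, 0.9, 0.3]
finger_gap: -0.001
```

```bash
python3 -c "
from h import *
plan(601,-44,293,1.71)
save('w1',optics.read_camera('wrist'))
crop('s1',optics.read_camera('scene'),250,130,180,130,4)"
```

```text
trans cm [0.08 0.06 2.66] twist -0.01 psi0 1.7
```

View pics/w1.png

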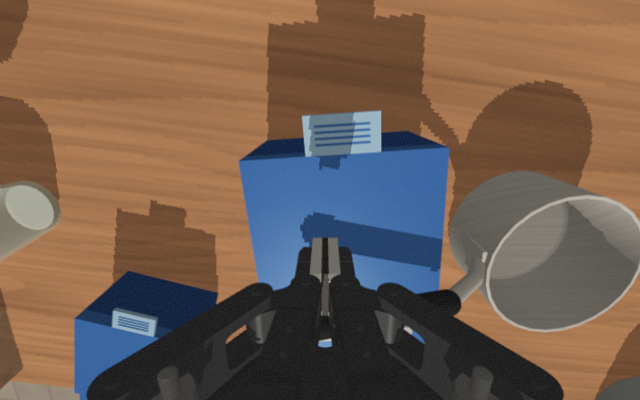

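View pics/s1.png

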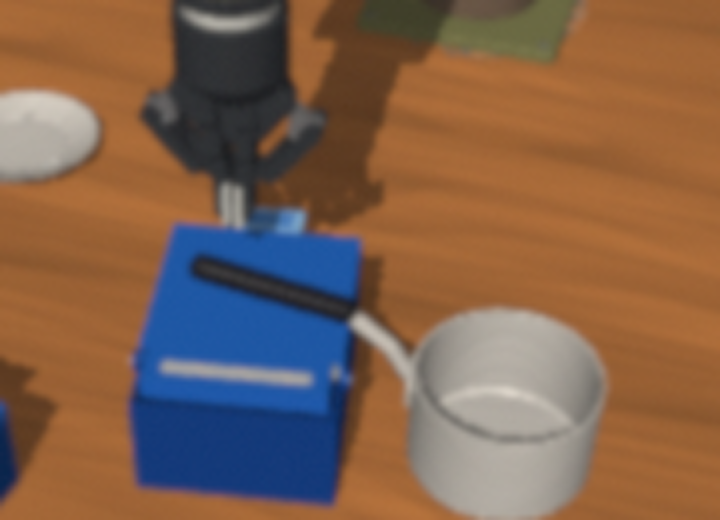

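>>> carry_out([
  {"fingers": 0, "translation": [0.1, 0.1, 2.7], "twist": 0},
  {"fingers": 0, "translation": [0.1, 0.1, 2.7], "twist": 0},
  {"fingers": 0, "translation": [0.1, 0.1, 2.7], "twist": 0},
])

```text
time_s: 2.7
tcp_pos: [601.0, -43.7, 292.7]
tcp_rot: [0.661, 0.751, -0.001, -0.001]
wrist_force: [0.0, -0.0, 1.0]
finger_gap: 0.002
```

```bash
python3 -c "
from h import *
plan(630,-40,293,1.71)
plan(645,-38,293,1.75)
crop('s2',optics.read_camera('scene'),250,130,180,130,4)"
```

```text
trans cm [-0.    2.92 -0.04] twist -0.012 psi0 1.698
trans cm [ 0.01  4.44 -0.04] twist -0.052 psi0 1.698
```

View pics/s2.png

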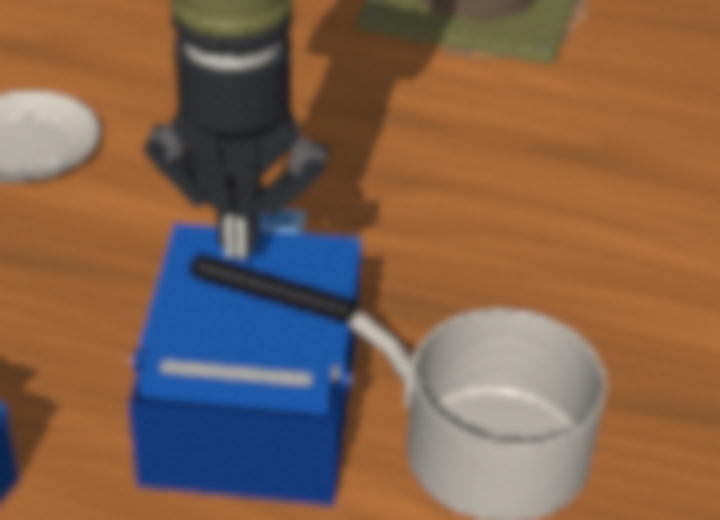

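>>> carry_out([
  {"fingers": 0, "translation": [0, 0.8, 0], "twist": 0},
  {"fingers": 0, "translation": [0, 1.6, 0], "twist": 0},
  {"fingers": 0, "translation": [0, 2.2, 0], "twist": 0},
  {"fingers": 0, "translation": [0, 2.7, 0], "twist": 0},
  {"fingers": 0, "translation": [0, 3.2, 0], "twist": 0},
  {"fingers": 0, "translation": [0, 3.7, 0], "twist": 0},
  {"fingers": 0, "translation": [0, 4.2, 0], "twist": 0},
  {"fingers": 0, "translation": [0, 4.7, 0], "twist": 0},
  {"fingers": 0, "translation": [0, 5.2, 0], "twist": 0},
  {"fingers": 0, "translation": [0, 5.7, 0], "twist": 0},
])

```text
time_s: 3.58
tcp_pos: [658.6, -36.4, 293.4]
tcp_rot: [0.66, 0.751, -0.0, -0.0]
wrist_force: [-0.1, -0.1, 0.2]
finger_gap: 0.0
```

```bash
python3 -c "
from h import *
crop('s3',optics.read_camera('scene'),250,130,180,130,4)
crop('t3',optics.read_camera('top'),220,110,160,120,4)"
```

```text
(no output)
```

View pics/s3.png

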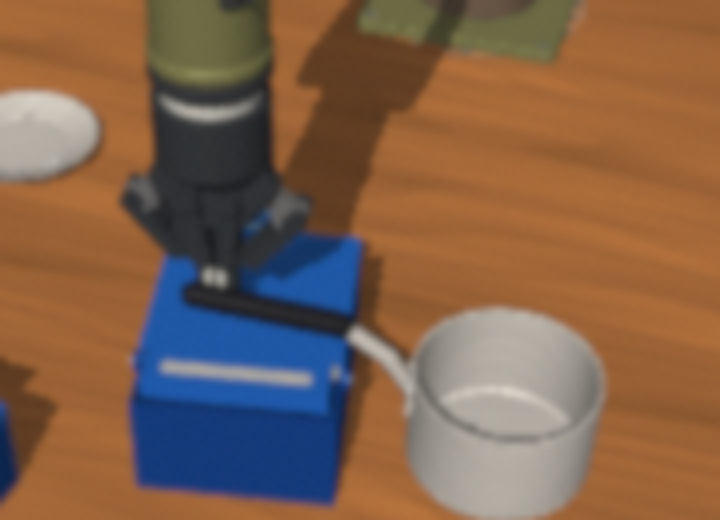

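View pics/t3.png

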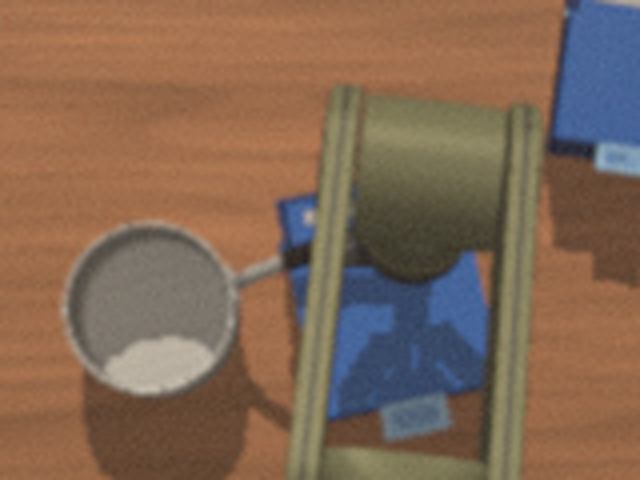

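>>> carry_out([
  {"fingers": 0, "translation": [0.05, 0.55, 0], "twist": -0.03},
  {"fingers": 0, "translation": [0.15, 1.1, 0], "twist": -0.06},
  {"fingers": 0, "translation": [0.25, 1.65, 0], "twist": -0.08},
  {"fingers": 0, "translation": [0.3, 2.2, 0], "twist": -0.11},
  {"fingers": 0, "translation": [0.4, 2.7, 0], "twist": -0.14},
  {"fingers": 0, "translation": [0.5, 3.25, 0], "twist": -0.16},
  {"fingers": 0, "translation": [0.65, 3.8, 0], "twist": -0.19},
  {"fingers": 0, "translation": [0.8, 4.3, 0], "twist": -0.22},
  {"fingers": 0, "translation": [0.95, 4.8, 0], "twist": -0.24},
  {"fingers": 0, "translation": [1.1, 5.3, 0], "twist": -0.27},
])

```text
time_s: 4.52
tcp_pos: [709.7, -18.7, 293.4]
tcp_rot: [0.553, 0.833, -0.0, -0.0]
wrist_force: [-0.0, -0.1, 0.3]
finger_gap: -0.003
```

```bash
python3 -c "
from h import *
for a in (.45,.525,.6,.675,.75,.825): plan(623+200*np.sin(a),161-200*np.cos(a),293,1.7+a-.18)
print(monitor.get_state()['qpos'].round(2))
save('s4',optics.read_camera('scene'))"
```

```text
trans cm [-0.05  0.01  0.04] twist 0.0 psi0 1.97
trans cm [0.08 1.51 0.04] twist -0.075 psi0 1.97
trans cm [0.33 2.99 0.04] twist -0.15 psi0 1.97
trans cm [0.68 4.44 0.04] twist -0.225 psi0 1.97
trans cm [1.14 5.87 0.04] twist -0.3 psi0 1.97
trans cm [1.71 7.26 0.03] twist -0.375 psi0 1.97
[-0.09  0.58  1.34 -0.    1.23 -2.06]
```

View pics/s4.png

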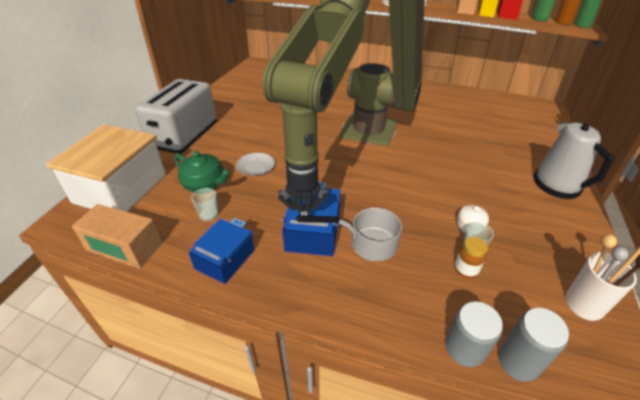

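>>> carry_out([
  {"fingers": 0, "translation": [0.0, 0.6, 0], "twist": -0.03},
  {"fingers": 0, "translation": [0.05, 1.2, 0], "twist": -0.06},
  {"fingers": 0, "translation": [0.15, 1.8, 0], "twist": -0.09},
  {"fingers": 0, "translation": [0.2, 2.4, 0], "twist": -0.12},
  {"fingers": 0, "translation": [0.33, 3.0, 0], "twist": -0.15},
  {"fingers": 0, "translation": [0.45, 3.6, 0], "twist": -0.18},
  {"fingers": 0, "translation": [0.6, 4.15, 0], "twist": -0.21},
  {"fingers": 0, "translation": [0.75, 4.7, 0], "twist": -0.24},
  {"fingers": 0, "translation": [0.95, 5.3, 0], "twist": -0.27},
  {"fingers": 0, "translation": [1.15, 5.9, 0], "twist": -0.3},
])

```text
time_s: 5.4
tcp_pos: [759.7, 15.1, 293.4]
tcp_rot: [0.421, 0.907, 0.0, 0.0]
wrist_force: [0.0, -0.7, 0.9]
finger_gap: -0.002
```

```bash
python3 -c "
from h import *
for a in (.75,.825,.9,.975,1.05): plan(623+200*np.sin(a),161-200*np.cos(a),293,2.4)
print(monitor.get_state()['qpos'].round(2))
crop('s5',optics.read_camera('scene'),250,130,180,150,4)
crop('t5',optics.read_camera('top'),220,110,160,120,4)"
```

```text
trans cm [-0.01 -0.05  0.04] twist -0.128 psi0 2.272
trans cm [0.12 1.44 0.04] twist -0.128 psi0 2.272
trans cm [0.36 2.92 0.04] twist -0.128 psi0 2.272
trans cm [0.71 4.38 0.04] twist -0.128 psi0 2.272
trans cm [1.17 5.81 0.04] twist -0.128 psi0 2.272
[-0.04  0.64  1.2   0.    1.3  -2.31]
```

View pics/s5.png

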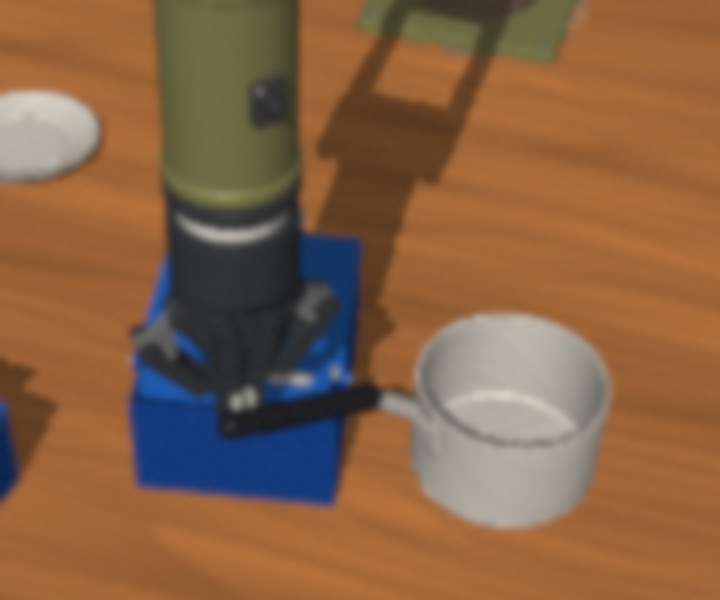

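View pics/t5.png

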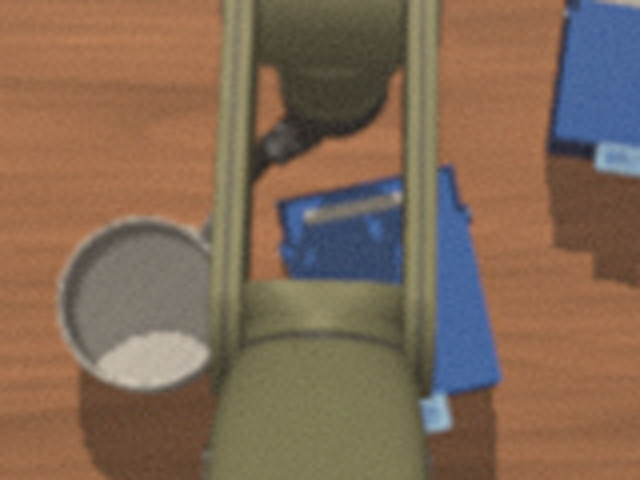

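```bash
python3 -c "
from h import *
for a in (.82,.89,.96,1.03,1.1): plan(628+188*np.sin(a),164-188*np.cos(a),293,2.4)
"
```

```text
trans cm [1.18 1.71 0.04] twist -0.129 psi0 2.271
trans cm [1.39 3.01 0.04] twist -0.129 psi0 2.271
trans cm [1.68 4.29 0.04] twist -0.129 psi0 2.271
trans cm [2.06 5.55 0.04] twist -0.129 psi0 2.271
trans cm [2.53 6.78 0.04] twist -0.129 psi0 2.271
```

>>> carry_out([
  {"fingers": 0, "translation": [0.25, 0.6, 0], "twist": -0.02},
  {"fingers": 0, "translation": [0.5, 1.2, 0], "twist": -0.04},
  {"fingers": 0, "translation": [0.75, 1.8, 0], "twist": -0.06},
  {"fingers": 0, "translation": [1.0, 2.4, 0], "twist": -0.08},
  {"fingers": 0, "translation": [1.25, 3.0, 0], "twist": -0.1},
  {"fingers": 0, "translation": [1.5, 3.65, 0], "twist": -0.12},
  {"fingers": 0, "translation": [1.7, 4.3, 0], "twist": -0.13},
  {"fingers": 0, "translation": [1.95, 4.95, 0], "twist": -0.13},
  {"fingers": 0, "translation": [2.2, 5.6, 0], "twist": -0.13},
  {"fingers": 0, "translation": [2.45, 6.2, 0], "twist": -0.13},
])

```text
time_s: 6.33
tcp_pos: [791.4, 74.0, 293.4]
tcp_rot: [0.363, 0.932, 0.0, 0.0]
wrist_force: [-0.4, -1.1, -0.3]
finger_gap: 0.001
```

```bash
python3 -c "
from h import *
for a in (1.1,1.2,1.3,1.4,1.5): plan(630+185*np.sin(a),168-185*np.cos(a),293,2.5)
print(monitor.get_state()['qpos'].round(2))
crop('s6',optics.read_camera('scene'),250,130,180,150,4)
crop('t6',optics.read_camera('top'),220,80,160,150,4)"
```

```text
trans cm [0.42 0.98 0.04] twist -0.101 psi0 2.399
trans cm [1.01 2.73 0.04] twist -0.101 psi0 2.399
trans cm [1.77 4.42 0.04] twist -0.101 psi0 2.399
trans cm [2.69 6.02 0.04] twist -0.101 psi0 2.399
trans cm [3.76 7.53 0.04] twist -0.101 psi0 2.399
[ 0.04  0.69  1.1   0.    1.35 -2.36]
```

View pics/s6.png

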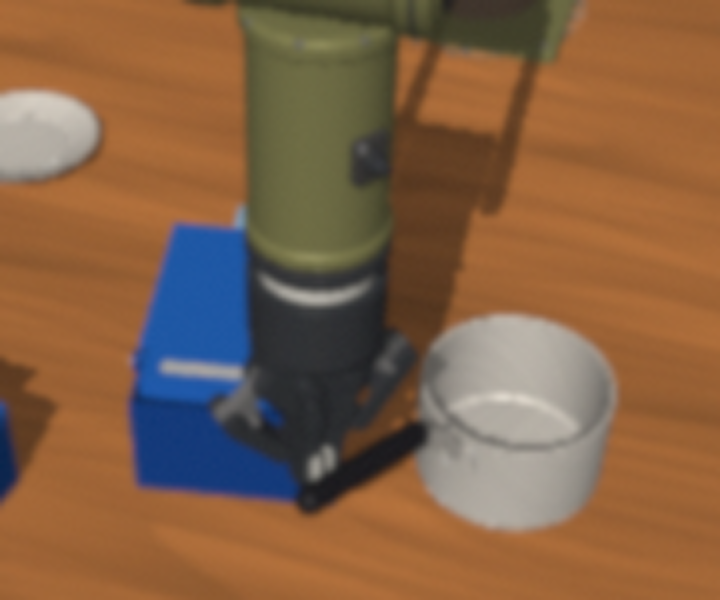

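View pics/t6.png

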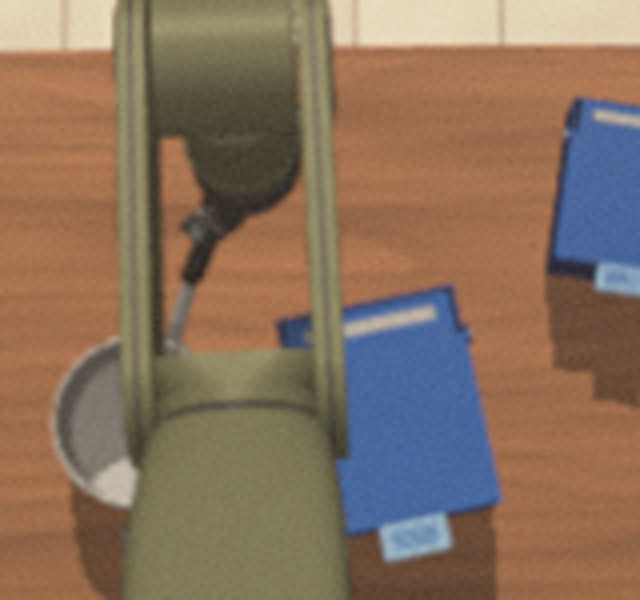

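>>> carry_out([
  {"fingers": 0, "translation": [0.25, 0.6, 0], "twist": -0.02},
  {"fingers": 0, "translation": [0.5, 1.2, 0], "twist": -0.04},
  {"fingers": 0, "translation": [0.75, 1.8, 0], "twist": -0.06},
  {"fingers": 0, "translation": [0.95, 2.4, 0], "twist": -0.08},
  {"fingers": 0, "translation": [1.15, 3.0, 0], "twist": -0.1},
  {"fingers": 0, "translation": [1.45, 3.6, 0], "twist": -0.1},
  {"fingers": 0, "translation": [1.7, 4.2, 0], "twist": -0.1},
  {"fingers": 0, "translation": [2.0, 4.8, 0], "twist": -0.1},
  {"fingers": 0, "translation": [2.35, 5.4, 0], "twist": -0.1},
  {"fingers": 0, "translation": [2.6, 5.9, 0], "twist": -0.1},
])

```text
time_s: 7.27
tcp_pos: [811.8, 135.3, 293.4]
tcp_rot: [0.316, 0.949, 0.0, -0.0]
wrist_force: [-0.3, -0.4, 0.1]
finger_gap: 0.001
```

```bash
python3 -c "
from h import *
plan(817,80,293,2.3)
plan(817,80,380,2.3)
crop('s7',optics.read_camera('scene'),250,130,180,150,4)
crop('t7',optics.read_camera('top'),220,80,160,150,4)"
```

```text
trans cm [-3.73 -4.12  0.04] twist 0.199 psi0 2.499
trans cm [-3.73 -4.12 -8.66] twist 0.199 psi0 2.499
```

View pics/s7.png

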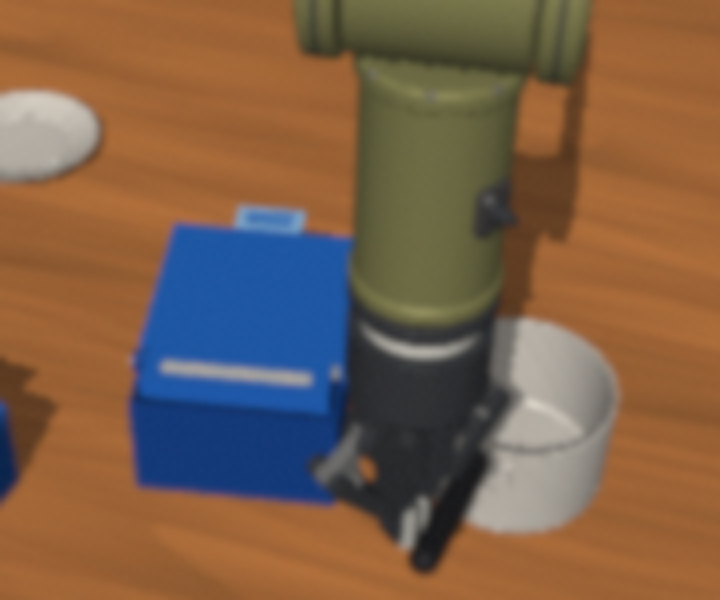

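View pics/t7.png

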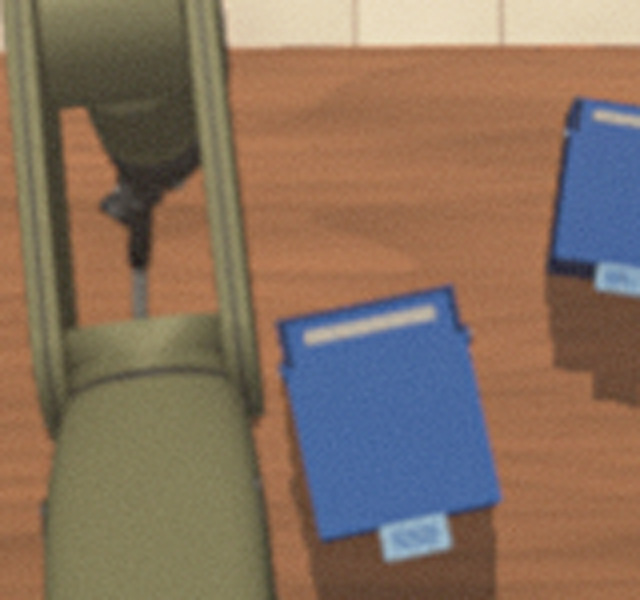

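>>> carry_out([
  {"fingers": 0, "translation": [-1, -1.1, 0], "twist": 0},
  {"fingers": 0, "translation": [-2, -2.2, 0], "twist": 0},
  {"fingers": 0, "translation": [-3.7, -4.1, 0], "twist": 0},
  {"fingers": 0, "translation": [-3.7, -4.1, -3], "twist": 0.1},
  {"fingers": 0, "translation": [-3.7, -4.1, -6], "twist": 0.2},
  {"fingers": 0, "translation": [-3.7, -4.1, -9], "twist": 0.3},
  {"fingers": 0, "translation": [-3.7, -4.1, -9], "twist": 0.4},
])

```text
time_s: 7.95
tcp_pos: [818.3, 76.1, 392.5]
tcp_rot: [0.501, 0.865, 0.003, 0.006]
wrist_force: [0.3, 0.7, 1.7]
finger_gap: 0.002
```

```bash
python3 -c "
from h import *
plan(487,-52,380,1.76)"
```

```text
trans cm [  5.37 -35.13   0.81] twist 0.331 psi0 2.091
```

>>> carry_out([
  {"fingers": 0, "translation": [5.4, -35.1, 0.5], "twist": 0.33},
  {"fingers": 0, "translation": [5.4, -35.1, 0.5], "twist": 0.33},
  {"fingers": 0, "translation": [5.4, -35.1, 0.5], "twist": 0.33},
  {"fingers": 0, "translation": [5.4, -35.1, 0.5], "twist": 0.33},
  {"fingers": 0, "translation": [5.4, -35.1, 0.5], "twist": 0.33},
  {"fingers": 0, "translation": [5.4, -35.1, 0.5], "twist": 0.33},
  {"fingers": 0, "translation": [5.4, -35.1, 0.5], "twist": 0.33},
  {"fingers": 0, "translation": [5.4, -35.1, 0.5], "twist": 0.33},
  {"fingers": 0, "translation": [5.4, -35.1, 0.5], "twist": 0.33},
  {"fingers": 0, "translation": [5.4, -35.1, 0.5], "twist": 0.33},
])

```text
time_s: 8.78
tcp_pos: [480.7, -53.3, 378.4]
tcp_rot: [0.635, 0.772, -0.002, -0.001]
wrist_force: [-0.4, 0.3, 0.0]
finger_gap: -0.002
```

```bash
python3 -c "
from h import *
plan(487,-52,300,1.76)
save('w8',optics.read_camera('wrist'))
C=cam('wrist'); print(C[2]); print(proj(C,[[522.4,-45.2,96],[517.6,-20.6,96],[527.1,-69.7,96]]).round(1))
save('t8',optics.read_camera('top'))
save('s8',optics.read_camera('scene'))"
```

```text
trans cm [0.01 0.68 7.84] twist 0.005 psi0 1.765
[401.90195507 -68.71872337 349.09607479]
[[324.5 230.1]
 [350.3 230.2]
 [298.9 230. ]]
```

View pics/w8.png

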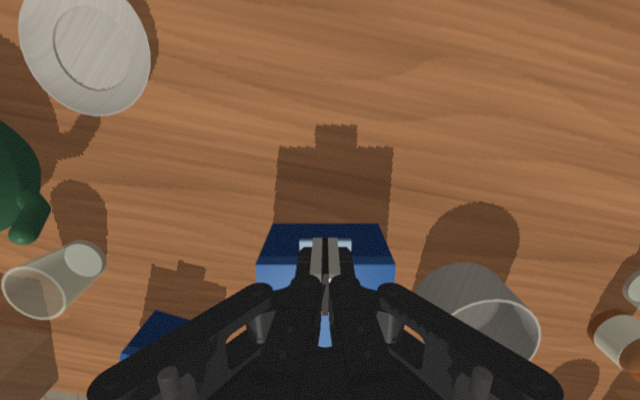

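View pics/t8.png

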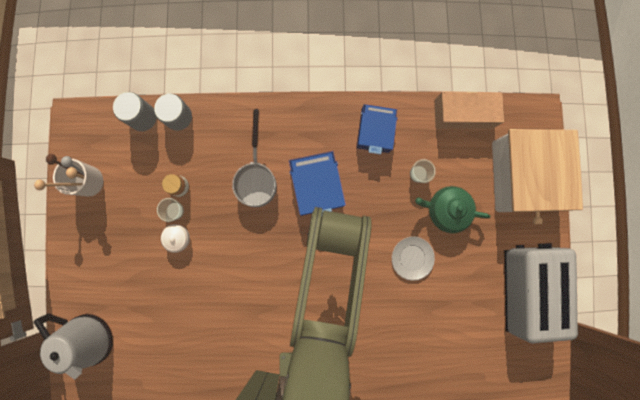

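View pics/s8.png

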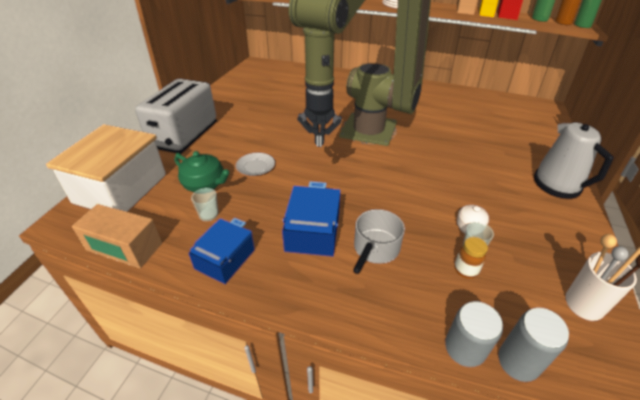

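```bash
python3 -c "
from h import *
i=cv2.cvtColor(cv2.imread('pics/w8.png'),cv2.COLOR_BGR2RGB); crop('w8c',i,240,210,170,80,4.5)
C=cam('wrist')
for uv in [(300,241),(352,240)]: print(atz(C,uv,99).round(1))
print(proj(C,[[532.3-0,45-45,0],[632.3-84.4-13.3,-23.9-16.3+68.7,85],[632.3-84.4+13.3,-23.9-16.3-68.7,85]]).round())
"
```

```text
[541.5 -65.9  99. ]
[530.5 -16.3  99. ]
[[357. 207.]
 [392. 245.]
 [257. 244.]]
```

View pics/w8c.png

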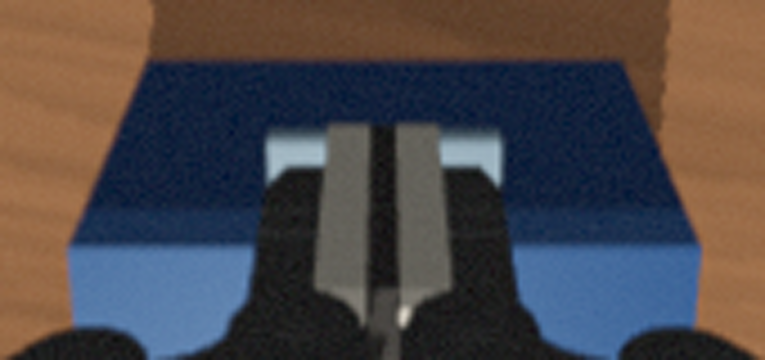

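```bash
python3 -c "
from h import *
C0=cam('wrist'); s=monitor.get_state(); print(s['tcp_pos'],s['tcp_rot'],s['joint_velocities'].round(3))
i=optics.read_camera('wrist'); crop('w9c',i,240,210,170,80,4.5)
i=optics.read_camera('top'); crop('t9c',i,230,130,140,100,5)
i=optics.read_camera('scene'); crop('s9c',i,270,170,140,100,5)
"
```

```text
[486.78963589 -52.19750527 379.24690298] [6.34524196e-01 7.72901708e-01 6.35722021e-04 1.26106963e-03] [ 0.02   0.025 -0.028  0.004  0.002  0.003]
```

View pics/w9c.png

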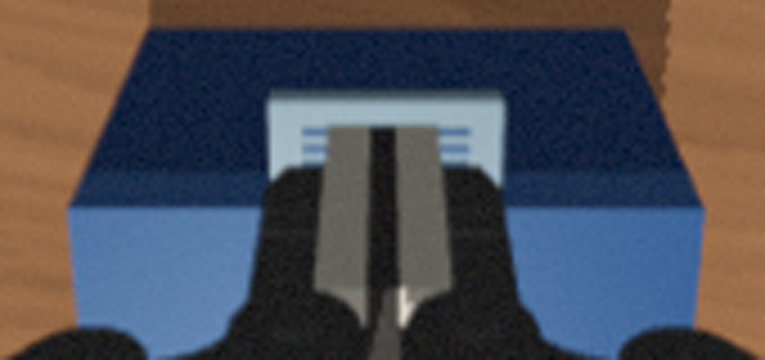

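View pics/t9c.png

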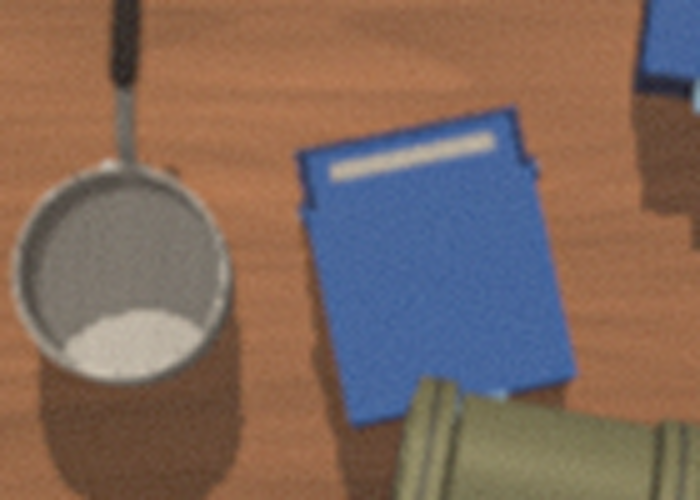

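View pics/s9c.png

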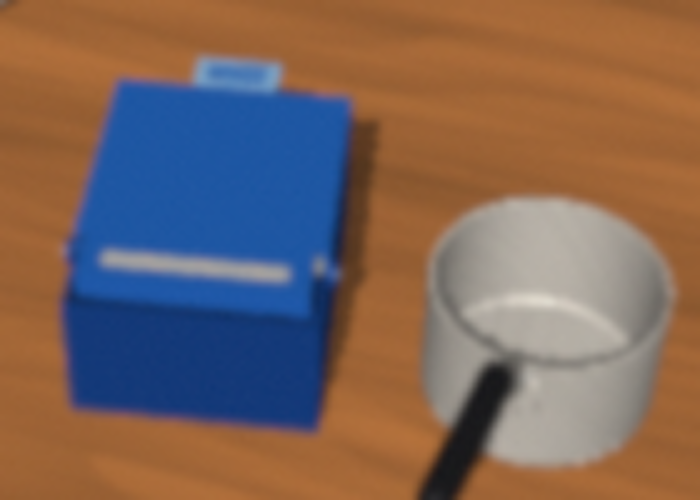

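>>> carry_out([
  {"fingers": 0, "translation": [0, 0, 3.5], "twist": 0},
  {"fingers": 0, "translation": [0, 0, 7], "twist": 0},
  {"fingers": 0, "translation": [0, 0, 10.5], "twist": 0},
  {"fingers": 0, "translation": [0, 0, 13.8], "twist": 0},
  {"fingers": 0, "translation": [0, 0, 13.8], "twist": 0},
  {"fingers": 0, "translation": [0, 0, 13.8], "twist": 0},
])

```text
time_s: 9.58
tcp_pos: [486.6, -50.5, 238.8]
tcp_rot: [0.633, 0.774, -0.001, -0.002]
wrist_force: [-0.6, 0.7, 0.7]
finger_gap: 0.0
```

```bash
python3 -c "
from h import *
i=optics.read_camera('wrist')
i=optics.read_camera('wrist')
s=monitor.get_state(); print(s['tcp_pos'],s['wrist_force'])
plan(522.4-14*.982,-45.2-14*.189,241,1.76)
crop('w10',i,220,160,220,140,3.5)
crop('s10',optics.read_camera('scene'),250,130,140,120,5)
"
```

```text
[487.90326707 -50.93230626 241.53647304] [0.15035033 0.09483842 0.40595827]
trans cm [-0.11  2.09  0.06] twist 0.01 psi0 1.77
```

View pics/w10.png

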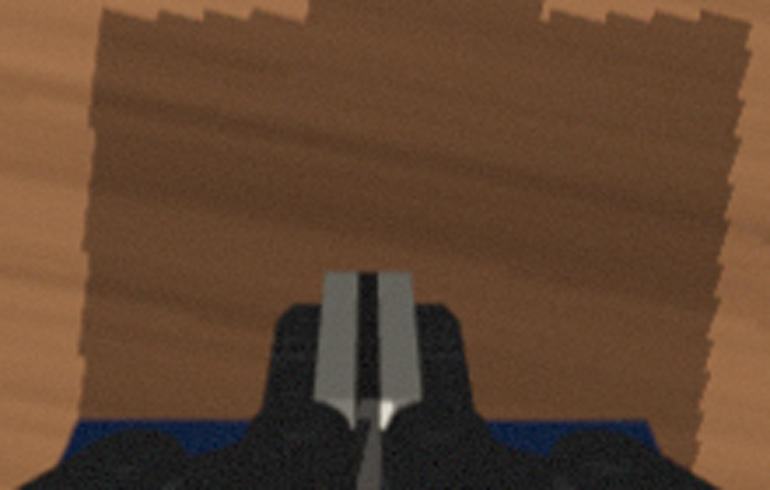

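View pics/s10.png

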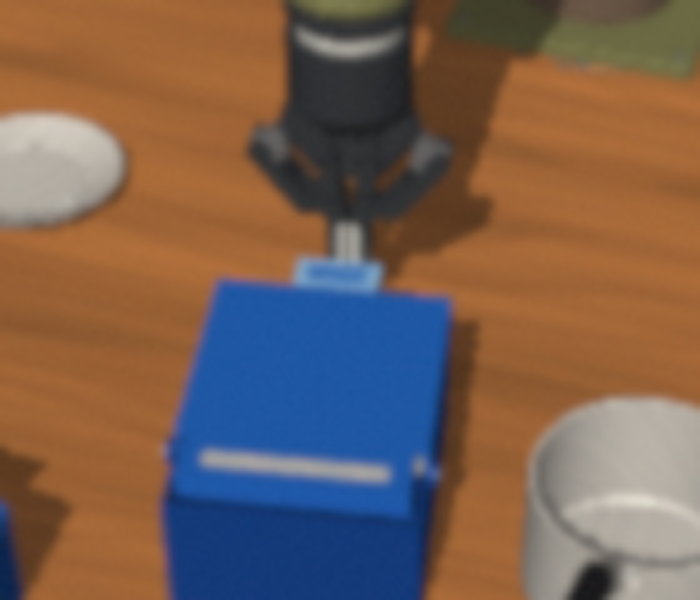

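>>> carry_out([
  {"fingers": 0, "translation": [-0.1, 0.6, 0], "twist": 0},
  {"fingers": 0, "translation": [-0.1, 1.2, 0], "twist": 0},
  {"fingers": 0, "translation": [-0.1, 1.7, 0], "twist": 0},
  {"fingers": 0, "translation": [-0.1, 2.0, 0], "twist": 0},
  {"fingers": 0, "translation": [-0.1, 2.1, 0], "twist": 0},
  {"fingers": 0, "translation": [-0.1, 2.2, 0], "twist": 0},
  {"fingers": 0, "translation": [-0.1, 2.25, 0], "twist": 0},
  {"fingers": 0, "translation": [-0.1, 2.3, 0], "twist": 0},
  {"fingers": 0, "translation": [-0.1, 2.3, 0], "twist": 0},
])

```text
time_s: 10.48
tcp_pos: [509.0, -47.4, 240.3]
tcp_rot: [0.634, 0.774, -0.0, -0.0]
wrist_force: [0.5, -1.0, -0.0]
finger_gap: -0.0
```

```bash
python3 -c "
from h import *
i=optics.read_camera('scene');F=[]
for k in range(5): F.append(monitor.get_state()['wrist_force']); i=optics.read_camera('scene')
print(np.mean(F,0),np.std(F,0)); s=monitor.get_state(); print(s['tcp_pos'])
d=(np.array([522.4,-45.2])-s['tcp_pos'][:2])@[.982,.189]; print('standoff',d)
crop('s11',i,250,130,140,120,5)
"
```

```text
[-0.05297238 -0.16939736  0.56377587] [0.35920302 0.54560431 0.78772411]
[509.07268204 -47.38877167 240.39572143]
standoff 13.501104079463648
```

View pics/s11.png

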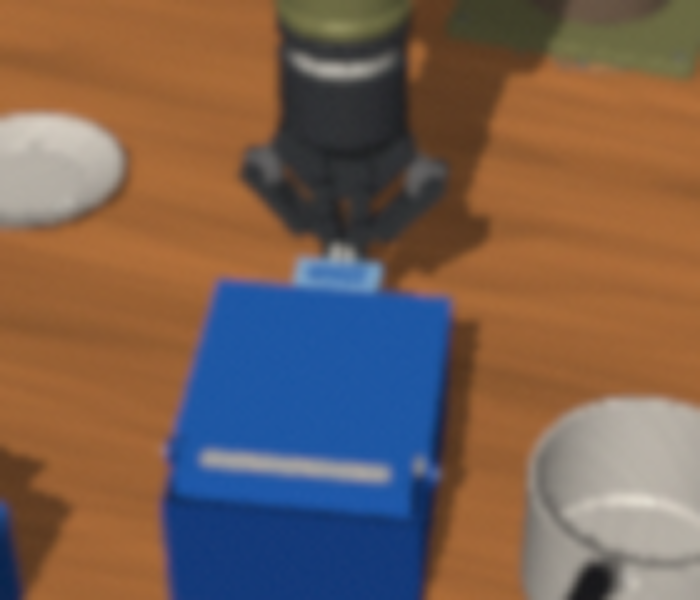

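>>> carry_out([
  {"fingers": 0, "translation": [0, 0.15, 0], "twist": 0},
  {"fingers": 0, "translation": [0, 0.25, 0], "twist": 0},
  {"fingers": 0, "translation": [0, 0.35, 0], "twist": 0},
  {"fingers": 0, "translation": [0, 0.4, -0.2], "twist": 0},
  {"fingers": 0, "translation": [0, 0.42, -0.5], "twist": 0},
  {"fingers": 0, "translation": [0, 0.45, -0.8], "twist": 0},
  {"fingers": 0, "translation": [0, 0.5, -1.2], "twist": 0},
  {"fingers": 0, "translation": [0, 0.55, -1.5], "twist": 0},
])

```text
time_s: 11.45
tcp_pos: [514.7, -46.3, 256.1]
tcp_rot: [0.634, 0.774, 0.0, 0.0]
wrist_force: [-0.6, -0.2, 0.1]
finger_gap: 0.002
```

```bash
python3 -c "
from h import *
i=optics.read_camera('scene');F=[]
for k in range(3): F.append(monitor.get_state()['wrist_force']); i=optics.read_camera('scene')
print(np.mean(F,0),np.std(F,0)); s=monitor.get_state(); print(s['tcp_pos'])
d=(np.array([522.4,-45.2])-s['tcp_pos'][:2])@[.982,.189]; print('standoff',d)
crop('s12',i,250,130,140,120,5)
crop('w12',optics.read_camera('wrist'),220,160,220,140,3.5)
"
```

```text
[-0.13734959 -0.49168191 -0.1501029 ] [0.27026369 0.32558335 0.10666761]
[514.56489429 -46.28364799 255.66938286]
standoff 7.898883276488269
```

View pics/s12.png

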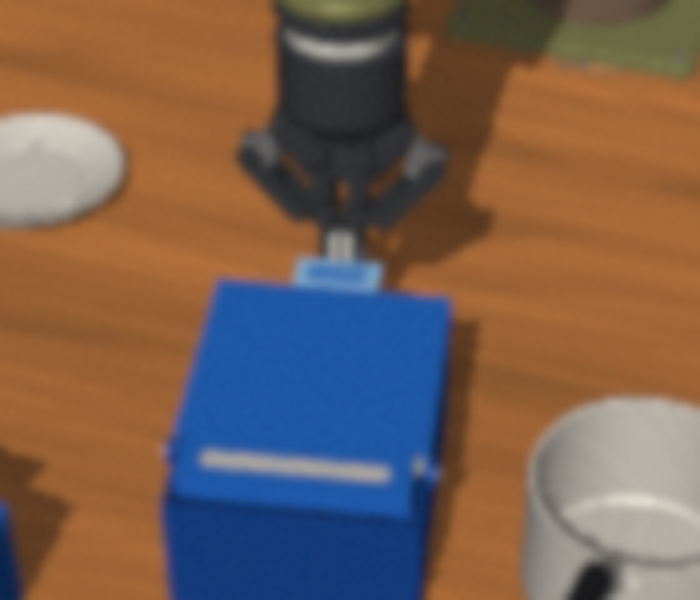

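View pics/w12.png

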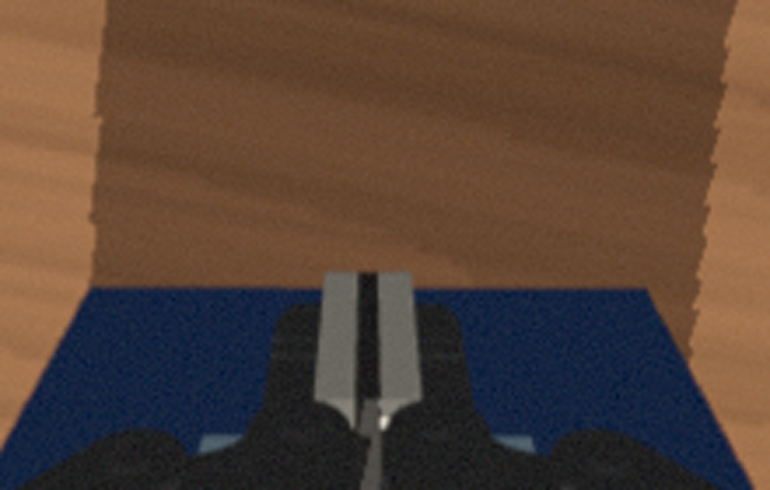

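```bash
python3 -c "
from h import *
C=cam('wrist'); print(proj(C,[[522.4,-45.2,96],[517.6,-20.6,96],[527.1,-69.7,96],[517.6,-20.6,101]]).round(1))
print([ (220+x/3.5,160+435/3.5) for x in (200,535)])
"
```

```text
[[323.1 278.2]
 [370.2 278.4]
 [276.1 277.9]
 [371.6 284.2]]
[(277.14285714285717, 284.2857142857143), (372.8571428571429, 284.2857142857143)]
```

>>> carry_out([
  {"fingers": 0, "translation": [0, 0, 0.8], "twist": 0},
  {"fingers": 0, "translation": [0, 0, 1.6], "twist": 0},
  {"fingers": 0, "translation": [0, 0.05, 1.6], "twist": 0},
  {"fingers": 0, "translation": [0, 0.1, 1.6], "twist": 0},
  {"fingers": 0, "translation": [0, 0.15, 1.6], "twist": 0},
  {"fingers": 0, "translation": [0, 0.2, 1.6], "twist": 0},
  {"fingers": 0, "translation": [0, 0.2, 1.6], "twist": 0},
])

```text
time_s: 12.28
tcp_pos: [515.8, -45.9, 239.2]
tcp_rot: [0.634, 0.774, -0.001, -0.001]
wrist_force: [-2.8, 0.4, 0.8]
finger_gap: 0.001
```

```bash
python3 -c "
from h import *
i=optics.read_camera('wrist');F=[]
for k in range(4): F.append(monitor.get_state()['wrist_force']); i=optics.read_camera('wrist')
print(np.mean(F,0),np.std(F,0)); s=monitor.get_state(); print(s['tcp_pos'])
d=(np.array([522.4,-45.2])-s['tcp_pos'][:2])@[.982,.189]; print('standoff',d)
crop('w13',i,180,160,290,160,2.7)
C=cam('wrist'); print(proj(C,[[522.4,-45.2,96],[517.6,-20.6,96],[527.1,-69.7,96],[517.6,-20.6,101]]).round(1))
"
```

```text
[-3.30948757 -1.03514251  0.07045252] [0.50322839 0.43527546 0.30196214]
[515.8064378  -45.89425905 239.31668241]
standoff 6.606093041526687
[[322.6 296.5]
 [375.1 296.7]
 [270.2 296.1]
 [376.9 303.8]]
```

View pics/w13.png

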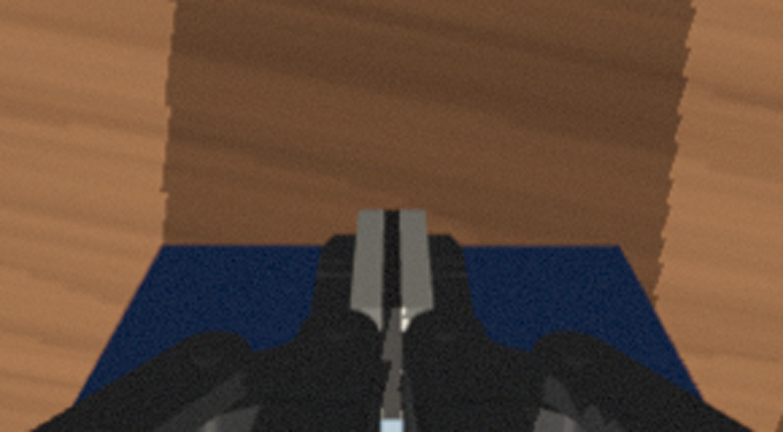

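>>> carry_out([
  {"fingers": 0, "translation": [0, 0.02, -0.2], "twist": 0},
  {"fingers": 0, "translation": [0, 0.04, -0.4], "twist": 0},
  {"fingers": 0, "translation": [0, 0.06, -0.7], "twist": 0},
  {"fingers": 0, "translation": [0, 0.1, -1.0], "twist": 0},
  {"fingers": 0, "translation": [0, 0.13, -1.2], "twist": 0},
  {"fingers": 0, "translation": [0, 0.16, -1.4], "twist": 0},
])

```text
time_s: 13.03
tcp_pos: [517.6, -45.5, 253.8]
tcp_rot: [0.634, 0.774, -0.0, -0.0]
wrist_force: [-5.6, -1.7, 1.1]
finger_gap: 0.006
```

```bash
python3 -c "
from h import *
i=optics.read_camera('wrist');F=[]
for k in range(3): F.append(monitor.get_state()['wrist_force']); i=optics.read_camera('wrist')
print(np.mean(F,0),np.std(F,0)); s=monitor.get_state(); print(s['tcp_pos'])
d=(np.array([522.4,-45.2])-s['tcp_pos'][:2])@[.982,.189]; print('standoff',d)
crop('w14',i,180,160,290,160,2.7)
crop('s14',optics.read_camera('scene'),250,130,140,130,4.5)
"
```

```text
[-5.40480121 -1.10149661  1.09646237] [0.3693815  0.27701927 0.64139925]
[517.61801564 -45.51949085 253.79204245]
standoff 4.756292408196828
```

View pics/w14.png

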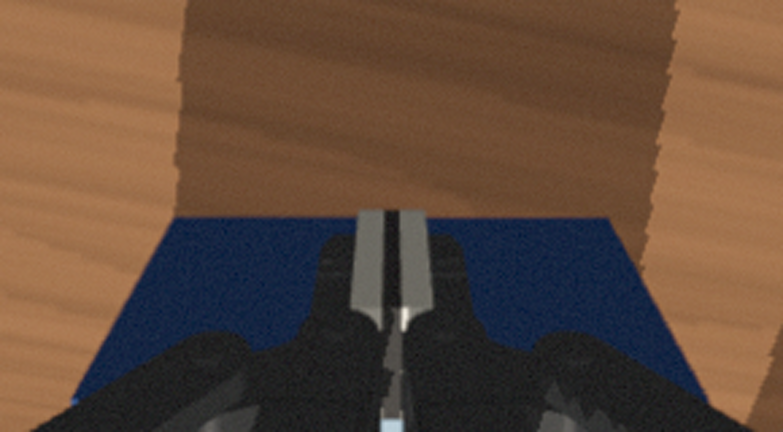

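View pics/s14.png

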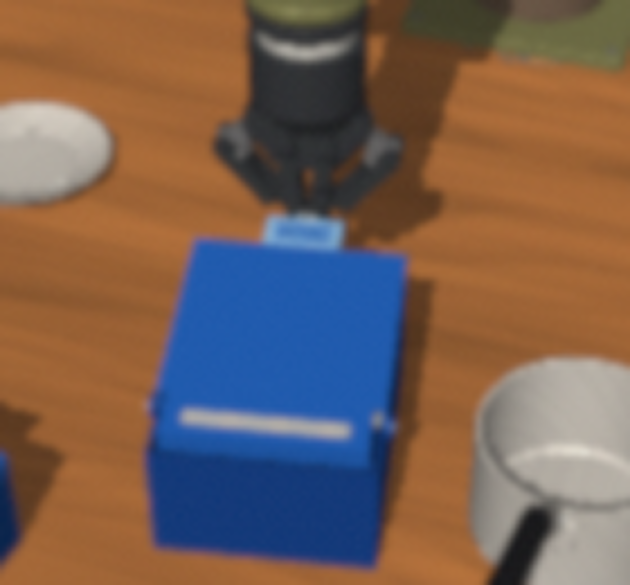

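>>> carry_out([
  {"fingers": 0, "translation": [0, 0.1, -0.55], "twist": 0},
  {"fingers": 0, "translation": [0, 0.21, -1.1], "twist": 0},
  {"fingers": 0, "translation": [0, 0.35, -1.65], "twist": 0},
  {"fingers": 0, "translation": [0, 0.5, -2.1], "twist": 0},
  {"fingers": 0, "translation": [0, 0.67, -2.6], "twist": 0},
  {"fingers": 0, "translation": [0, 0.86, -3.15], "twist": 0},
  {"fingers": 0, "translation": [0, 1.03, -3.55], "twist": 0},
])

```text
time_s: 13.87
tcp_pos: [528.2, -43.3, 290.3]
tcp_rot: [0.634, 0.774, 0.0, 0.0]
wrist_force: [-5.1, -1.0, 2.0]
finger_gap: -0.004
```

```bash
python3 -c "
from h import *
i=optics.read_camera('wrist');F=[]
for k in range(3): F.append(monitor.get_state()['wrist_force']); i=optics.read_camera('wrist')
print(np.mean(F,0),np.std(F,0)); s=monitor.get_state(); print(s['tcp_pos'])
d=(np.array([522.4,-45.2])-s['tcp_pos'][:2])@[.982,.189]; print('standoff',d)
crop('w15',i,180,160,290,160,2.7)
crop('s15',optics.read_camera('scene'),250,130,140,130,4.5)
"
```

```text
[-5.88328079 -0.92795529  3.04459153] [0.75926106 0.04524395 1.10258518]
[528.13283104 -43.35400075 290.19848509]
standoff -5.978533943594644
```

View pics/w15.png

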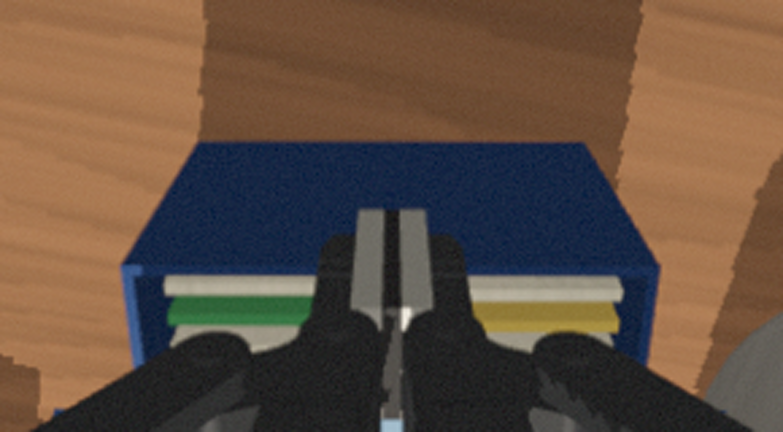

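View pics/s15.png

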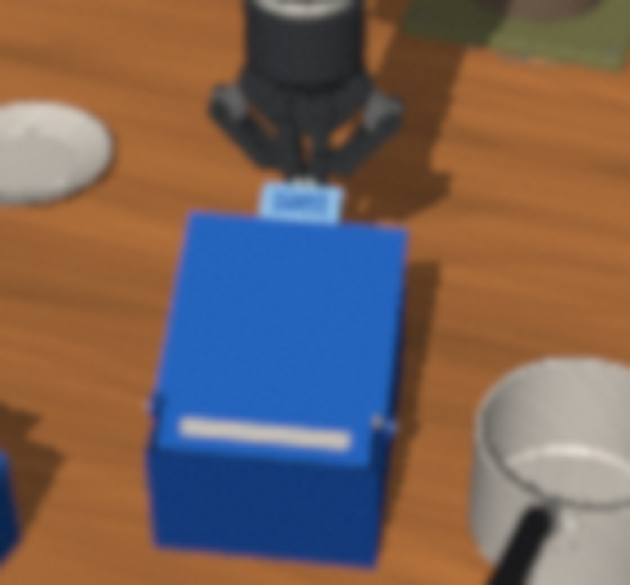

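>>> carry_out([
  {"fingers": 0, "translation": [0, 0.25, -0.65], "twist": 0},
  {"fingers": 0, "translation": [0, 0.5, -1.2], "twist": 0},
  {"fingers": 0, "translation": [0, 0.8, -1.8], "twist": 0},
  {"fingers": 0, "translation": [0, 1.1, -2.35], "twist": 0},
  {"fingers": 0, "translation": [0, 1.45, -2.9], "twist": 0},
  {"fingers": 0, "translation": [0, 1.8, -3.4], "twist": 0},
  {"fingers": 0, "translation": [0, 2.2, -3.9], "twist": 0},
  {"fingers": 0, "translation": [0, 2.6, -4.4], "twist": 0},
  {"fingers": 0, "translation": [0, 3.0, -4.85], "twist": 0},
  {"fingers": 0, "translation": [0, 3.4, -5.3], "twist": 0},
])

```text
time_s: 14.95
tcp_pos: [562.1, -36.8, 342.4]
tcp_rot: [0.634, 0.774, 0.0, 0.0]
wrist_force: [0.3, -0.6, 0.0]
finger_gap: -0.0
```

```bash
python3 -c "
from h import *
i=optics.read_camera('wrist');F=[]
for k in range(2): F.append(monitor.get_state()['wrist_force']); i=optics.read_camera('wrist')
print(np.mean(F,0),np.std(F,0)); s=monitor.get_state(); print(s['tcp_pos'])
crop('w16',i,180,120,290,200,2.7)
crop('s16',optics.read_camera('scene'),250,110,140,140,4)
"
```

```text
[ 0.85309117 -0.55742994  0.49138685] [0.53847763 0.53552687 0.70872125]
[562.08015774 -36.83178401 342.29119967]
```

View pics/w16.png

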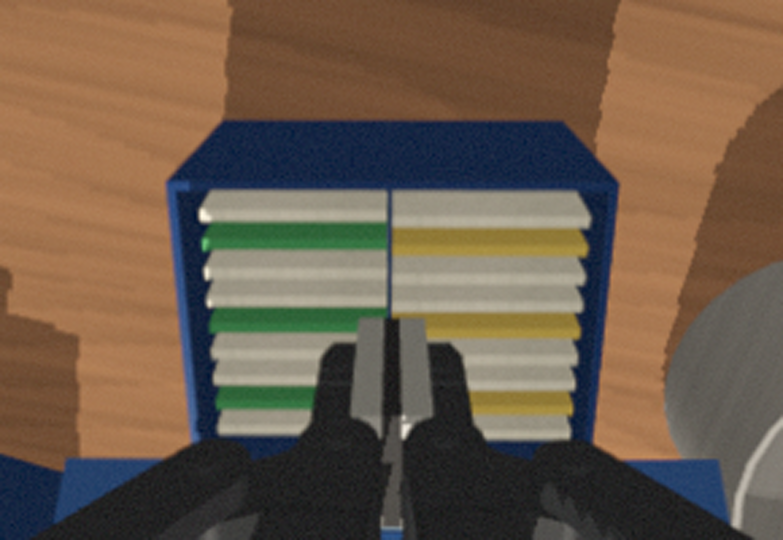

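View pics/s16.png

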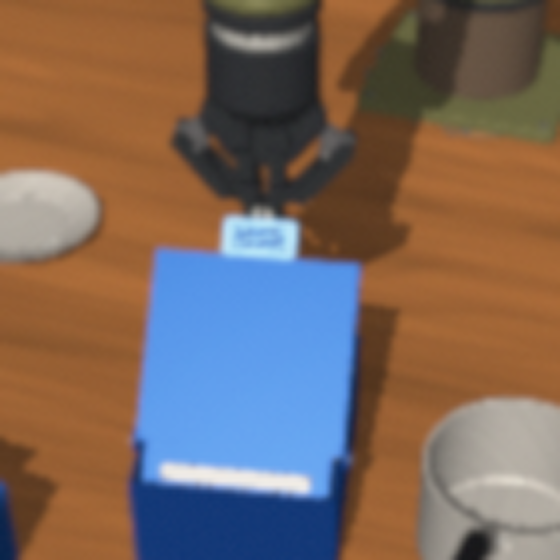

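>>> carry_out([
  {"fingers": 0, "translation": [0, 0.75, -0.65], "twist": 0},
  {"fingers": 0, "translation": [0, 1.5, -1.25], "twist": 0},
  {"fingers": 0, "translation": [0, 2.3, -1.8], "twist": 0},
  {"fingers": 0, "translation": [0, 3.1, -2.3], "twist": 0},
  {"fingers": 0, "translation": [0, 3.95, -2.75], "twist": 0},
  {"fingers": 0, "translation": [0, 4.8, -3.15], "twist": 0},
  {"fingers": 0, "translation": [0, 5.7, -3.5], "twist": 0},
  {"fingers": 0, "translation": [0, 6.6, -3.8], "twist": 0},
  {"fingers": 0, "translation": [0, 7.5, -4.0], "twist": 0},
  {"fingers": 0, "translation": [0, 8.3, -4.2], "twist": 0},
])

```text
time_s: 15.98
tcp_pos: [644.0, -20.3, 384.9]
tcp_rot: [0.634, 0.774, 0.0, 0.0]
wrist_force: [-0.5, 0.4, 2.5]
finger_gap: -0.003
```

```bash
python3 -c "
from h import *
i=optics.read_camera('wrist');F=[]
for k in range(2): F.append(monitor.get_state()['wrist_force']); i=optics.read_camera('wrist')
print(np.mean(F,0),np.std(F,0)); s=monitor.get_state(); print(s['tcp_pos'])
crop('w17',i,140,100,370,240,2)
crop('s17',optics.read_camera('scene'),250,90,140,160,3.7)
"
```

```text
[1.20897865 0.57484304 0.13314971] [1.51345142 0.67539153 0.46329473]
[643.6017498  -20.32536688 383.79294942]
```

View pics/w17.png

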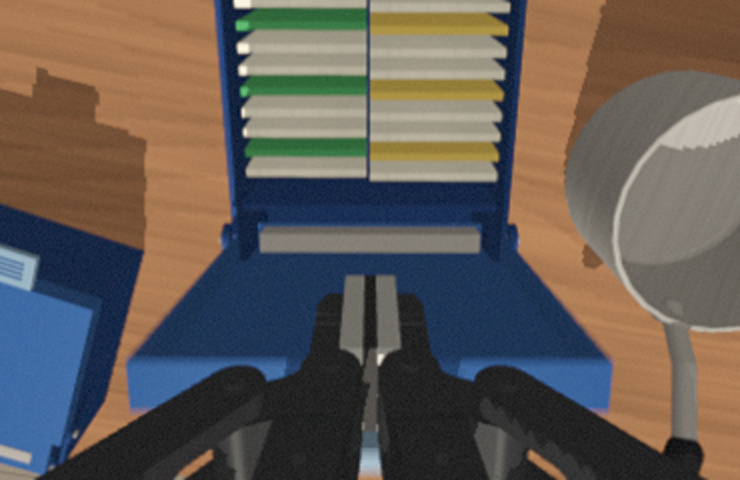

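View pics/s17.png

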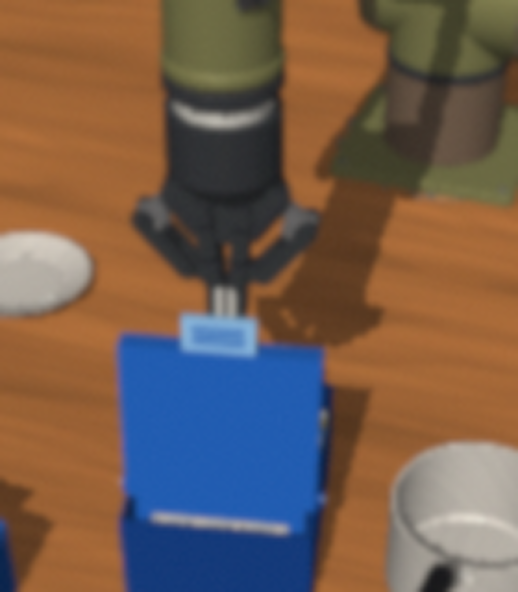

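>>> carry_out([
  {"fingers": 0, "translation": [0, -1.0, 0], "twist": 0},
  {"fingers": 0, "translation": [0, -3.0, 0], "twist": 0},
  {"fingers": 0, "translation": [0, -6, -1], "twist": 0},
  {"fingers": 0, "translation": [0, -9, -2], "twist": 0},
  {"fingers": 0, "translation": [0, -12, -2], "twist": 0},
  {"fingers": 0, "translation": [0, -15, -2], "twist": 0},
  {"fingers": 0, "translation": [0, -18, -2], "twist": 0},
  {"fingers": 0, "translation": [0, -20, -2], "twist": 0},
  {"fingers": 0, "translation": [0, -20, -2], "twist": 0},
  {"fingers": 0, "translation": [0, -20, -2], "twist": 0},
])

```text
time_s: 17.02
tcp_pos: [444.7, -59.9, 403.9]
tcp_rot: [0.634, 0.773, -0.0, -0.0]
wrist_force: [0.6, -0.5, 0.2]
finger_gap: 0.003
```

>>> carry_out([
  {"fingers": 0, "translation": [0, 0, 0], "twist": 0},
  {"fingers": 0, "translation": [0, 0, 0], "twist": 0},
  {"fingers": 0, "translation": [0, 0, 0], "twist": 0},
  {"fingers": 0, "translation": [0, 0, 0], "twist": 0},
  {"fingers": 0, "translation": [0, 0, 0], "twist": 0},
  {"fingers": 0, "translation": [0, 0, 0], "twist": 0},
  {"fingers": 0, "translation": [0, 0, 0], "twist": 0},
  {"fingers": 0, "translation": [0, 0, 0], "twist": 0},
  {"fingers": 0, "translation": [0, 0, 0], "twist": 0},
  {"fingers": 0, "translation": [0, 0, 0], "twist": 0},
])

```text
time_s: 17.85
tcp_pos: [446.8, -59.9, 403.9]
tcp_rot: [0.634, 0.774, -0.0, 0.0]
wrist_force: [-0.5, 0.8, 0.3]
finger_gap: 0.002
```

>>> carry_out([
  {"fingers": 0, "translation": [0, 0, 0], "twist": 0},
  {"fingers": 0, "translation": [0, 0, 0], "twist": 0},
  {"fingers": 0, "translation": [0, 0, 0], "twist": 0},
  {"fingers": 0, "translation": [0, 0, 0], "twist": 0},
  {"fingers": 0, "translation": [0, 0, 0], "twist": 0},
  {"fingers": 0, "translation": [0, 0, 0], "twist": 0},
  {"fingers": 0, "translation": [0, 0, 0], "twist": 0},
  {"fingers": 0, "translation": [0, 0, 0], "twist": 0},
  {"fingers": 0, "translation": [0, 0, 0], "twist": 0},
  {"fingers": 0, "translation": [0, 0, 0], "twist": 0},
])

```text
time_s: 18.68
tcp_pos: [446.8, -59.9, 403.9]
tcp_rot: [0.634, 0.774, 0.0, -0.0]
wrist_force: [0.2, 0.8, 0.6]
finger_gap: 0.001
```

```bash
python3 -c "
from h import *
print(monitor.get_state()['tcp_pos'],monitor.get_state()['wrist_force'])
i=optics.read_camera('scene'); save('s18',i); crop('s18c',i,270,170,140,100,5)
i=optics.read_camera('top'); save('t18',i); crop('t18c',i,230,100,140,130,4.5)
"
```

```text
[446.77745197 -59.88360214 403.92723812] [0.2010273  0.80842233 0.57148739]
```

View pics/s18.png

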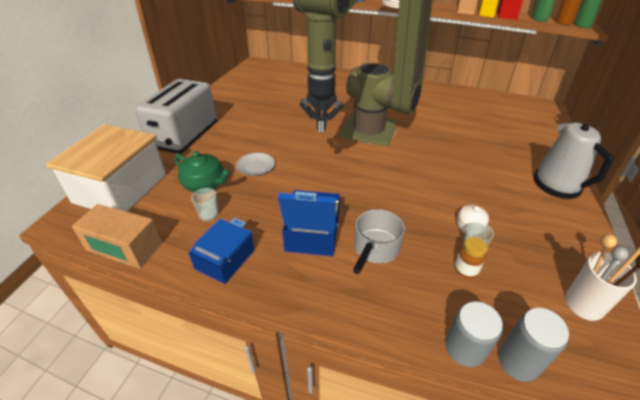

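View pics/s18c.png

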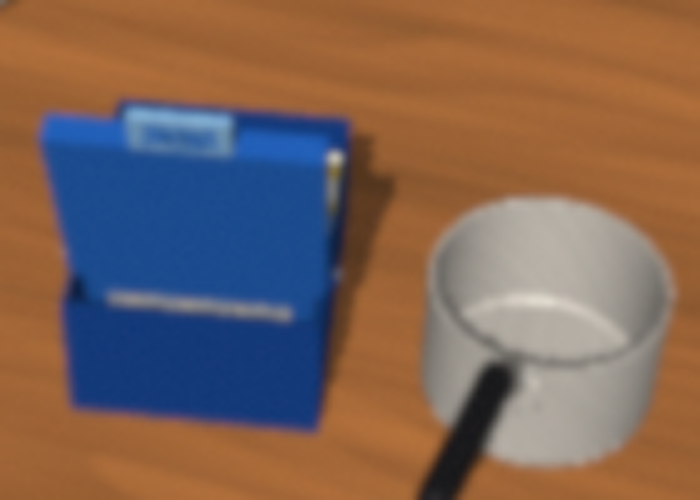

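View pics/t18c.png

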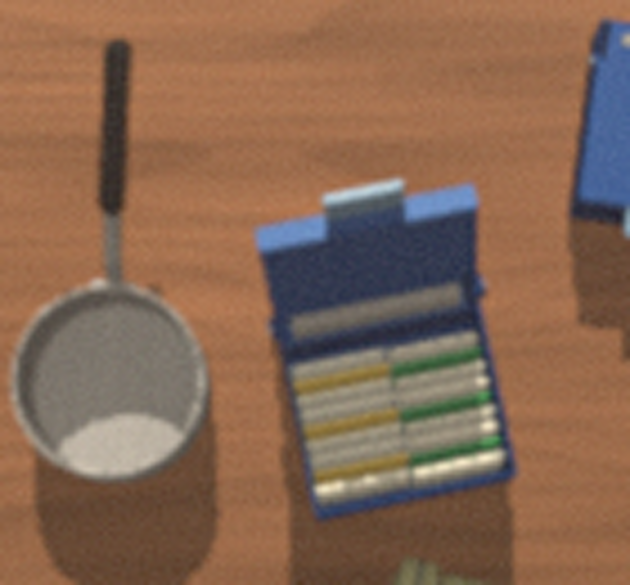

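>>> carry_out([
  {"fingers": 0, "translation": [0, 0, 0], "twist": 0},
  {"fingers": 0, "translation": [0, 0, 0], "twist": 0},
  {"fingers": 0, "translation": [0, 0, 0], "twist": 0},
  {"fingers": 0, "translation": [0, 0, 0], "twist": 0},
  {"fingers": 0, "translation": [0, 0, 0], "twist": 0},
  {"fingers": 0, "translation": [0, 0, 0], "twist": 0},
  {"fingers": 0, "translation": [0, 0, 0], "twist": 0},
  {"fingers": 0, "translation": [0, 0, 0], "twist": 0},
  {"fingers": 0, "translation": [0, 0, 0], "twist": 0},
  {"fingers": 0, "translation": [0, 0, 0], "twist": 0},
])

```text
time_s: 19.62
tcp_pos: [446.8, -59.9, 403.9]
tcp_rot: [0.634, 0.774, 0.0, -0.0]
wrist_force: [-0.1, 0.5, -0.3]
finger_gap: -0.002
```

```bash
python3 -c "
from h import *
i=optics.read_camera('scene'); j=cv2.cvtColor(cv2.imread('pics/s18.png'),cv2.COLOR_BGR2RGB)
z=cv2.cvtColor(cv2.imread('pics/scene0.png'),cv2.COLOR_BGR2RGB)
crop('s19c',i,270,170,140,100,5)
d=np.abs(i.astype(int)-j)[170:270,270:410]; print('since last: max',d.max(),'mean',d.mean())
# flap angle: predicted lip front edge in top view
c,s=np.cos(.1905),np.sin(.1905)
C=cam('top')
for th in (1.3,1.6,1.83):
    a=th+.07; l=45-157*np.cos(a); print(th,(proj(C,[632.3+c*l,-23.9+s*l,85+157*np.sin(a)])[0]-[230,100])*4.5)
"
```

```text
since last: max 5 mean 0.5519761904761905
1.3 [391.27973584 326.11717655]
1.6 [375.67126276 250.71528461]
1.83 [363.80550303 197.091673  ]
```

The flap is at rest: nothing changed between the last two pictures. The lip shows at about (364,185–215) in the top crop, and 1.83 rad predicts (364,197), so it is on its stop.

```bash
python3 -c "
from workcell import env
print(env.sign_off())"
```

```text
the job is handed in; nothing more can be done
None
```

The handle is out of the way, the caddy stands open by itself, and the job is handed in at about 20 s of the 64 s allowed.

**What I did**
- With the fingers shut, I pushed the pan's handle round by its end. It now points away from the robot, roughly 80 mm clear of the caddy's left side.
- I then pressed the finger sides lightly against the front edge of the flap's lip and raised the flap along its arc, past balance to about 1.3 rad. After that I backed the arm away. Nothing was gripped.
- The tool can only point down, so I could not get the fingertips under the lip. The first part of the lift was by friction on its front edge.

**Last checks**
- **Flap:** two pictures about 1 s apart were the same apart from noise, so it is at rest. The lip sits where an angle of 1.83 rad predicts.
- **Caddy:** its base corners are at the same pixels as at the start, so it did not move visibly.
- **Pan and crockery:** the pan stands flat, shifted about 10–15 mm. The other crockery looked undisturbed by eye.
- **Forces:** at most about 6 N at the wrist in my readings, and about 0 at the end with the robot touching nothing.

**Checks that failed or disagreed**
- A first lift attempt missed, because contact came about 5 mm later than my estimate. I lowered the fingers, moved in until the force showed contact, and lifted again.
- One wrist picture, taken while the arm was still settling, seemed about 10 mm off; it agreed once the arm was still.
- The picture viewing limit stopped me from looking at the very last frame, so I compared it by numbers only.

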